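# Gather loose fittings in the corner of a parts tray and hold it tilted

### The job

The loose compression fittings are to be gathered for counting. First put the one fitting that lies beside the small square parts tray into the tray while the tray stands level; then take the tray by the grip plate on its corner, raise that corner so that the tray leans about 35 degrees down towards the opposite corner, until all three fittings have slid together into that low corner, and finish while still holding the tray tilted like that, with the fittings at rest in it. The low corner may stay on the worktop; do not disturb the ring, the tape roll and the timer standing round the tray.

Things in the scene. Friction and masses are not known exactly. Their poses are not given: they have to be found in the camera images.
- tray: Loose open grey tray, square, 136 mm over the walls, 38 mm high, walls 3 mm, about 0.3 kg, on rubber feet. Origin: centre of its underside, on the worktop; x, y along its sides (inner faces at +-65 mm), z up, inner floor at z = 5 mm. Grip plate on the (+x, +y) corner; the (-x, -y) corner, roughly nearest the robot, gathers the fittings. Slick inside: they slide from about 10 degrees of tilt.
- tray_grip (a point): Grasp point in the middle of the tray's upright grip plate, at (70, 70, 58) mm in the tray's frame, axes as the tray's. The plate is 10 mm thick along the tray's diagonal (line from the opposite corner) and 44 mm wide across it, rigid plastic, from z = 4 to 78 mm: 40 mm of it stands above the rim, this point 20 mm below its top.
- tray_corner (a point): Inner corner of the tray diagonally opposite the grip plate, at (-65, -65, 13.5) mm in the tray's frame, 8.5 mm above the inner floor: the fittings must gather here. The outer corner of the underside below it is at (-68, -68, 2) mm.
- stray_fitting_centre (a point): The fitting that starts outside, lying on the worktop to the right of the tray (seen from the robot); compression fitting: short threaded metal piece with a hexagonal nut in the middle, 34 mm long (its x axis, lengthwise), 15 mm wide over the nut, 17 mm high as it lies, 28 g, rigid. The point is its centre, 8.5 mm above what it lies on.
- fitting_a_centre (a point): One of two fittings that start lying in the tray; compression fitting: short threaded metal piece with a hexagonal nut in the middle, 34 mm long (its x axis, lengthwise), 15 mm wide over the nut, 17 mm high as it lies, 28 g, rigid. The point is its centre, 8.5 mm above what it lies on.
- fitting_b_centre (a point): The other fitting that starts in the tray; compression fitting: short threaded metal piece with a hexagonal nut in the middle, 34 mm long (its x axis, lengthwise), 15 mm wide over the nut, 17 mm high as it lies, 28 g, rigid. The point is its centre, 8.5 mm above what it lies on.
- die_ring_centre (a point): Bystander: steel ring, 40 mm across, 12 mm high, beyond and right of the tray. The point is its centre, 6 mm above the worktop.
- thread_tape_centre (a point): Bystander: roll of thread-seal tape, 50 mm across, 16 mm high, lying left of the tray. The point is its centre, 8 mm above the worktop.
- timer_centre (a point): Bystander: small white bench timer, 60 x 64 x 18 mm, left and nearer than the tray's middle. The point is its centre, 9 mm above the worktop.

How it is judged:
On the way:
1. the stray fitting lies released in the tray, the tray standing level (x of stray_fitting_centre in the frame of tray between -0.066 and 0.066 m and y of stray_fitting_centre in the frame of tray between -0.066 and 0.066 m and z of stray_fitting_centre in the frame of tray between 0.006 and 0.045 m and contact force between the fingers and stray_fitting below 0.05 N and angle between tray's own z axis and vertical below 0.08 rad and linear speed of stray_fitting below 0.03 m/s), for 0.2 s.
At the end, for the whole second after the job is handed in: The fingers hold the tray (over 1 N), tilted 20 to 55 degrees and still (under 0.03 m/s), its grip point over 95 mm above the worktop; all three fittings rest inside it (under 0.03 m/s), centres within 65 mm of the inner corner opposite the grip plate (angle between tray's own z axis and vertical between 0.35 and 0.96 rad and height (world z) of tray_grip above 0.095 m and contact force between the fingers and tray above 1 N and linear speed of each of tray, stray_fitting, fitting_a, fitting_b below 0.03 m/s and x of stray_fitting_centre in the frame of tray between -0.066 and 0.066 m and y of stray_fitting_centre in the frame of tray between -0.066 and 0.066 m and z of stray_fitting_centre in the frame of tray between 0.006 and 0.045 m and distance between each of stray_fitting_centre, fitting_a_centre, fitting_b_centre and tray_corner below 0.065 m and x of fitting_a_centre in the frame of tray between -0.066 and 0.066 m and y of fitting_a_centre in the frame of tray between -0.066 and 0.066 m and z of fitting_a_centre in the frame of tray between 0.006 and 0.045 m and x of fitting_b_centre in the frame of tray between -0.066 and 0.066 m and y of fitting_b_centre in the frame of tray between -0.066 and 0.066 m and z of fitting_b_centre in the frame of tray between 0.006 and 0.045 m); the arm keeps its last pose, push and grip.
It fails at once if the steel ring is pushed more than 3 cm (distance of die_ring_centre from where it was at the start of the episode above 0.03 m).
It fails at once if the tape roll is pushed more than 3 cm (distance of thread_tape_centre from where it was at the start of the episode above 0.03 m).
It fails at once if the timer is pushed more than 3 cm (distance of timer_centre from where it was at the start of the episode above 0.03 m).
It also fails if it takes over 51 s, if anything falls off the work surface, if the arm or the gripper's body presses on something with over 40 N, if the wrist force passes 120 N, or if a joint passes its speed limit or range.

### The arm

A 6-joint arm with a two-finger parallel gripper is mounted at the origin on a cart in front of the work surface, level with it; the furniture and walls round the work are solid. World frame = base frame: x ahead of the robot, y to its left, z up, the work surface at z = 0. Lengths are in m, angles in rad, forces in N, time in s.
With the tool pointing down it reaches from about 0.25 to 0.725 m from the base axis. Payload 4 kg.
Tool frame: the origin (TCP) lies midway between the tips of the shut fingers; the grasp point (between the pads) lies 19 mm behind it; z points along the fingers, y is the line along which they close (so a half turn about z gives the same grasp; the last joint's range is limited). The gripper opens to 85 mm and grips with 20 to 120 N. Pads are 22 mm wide; open, the fingers measure 114 mm over their backs; the gripper's body (76 mm by 85 mm) begins 54 mm behind the grasp point. The pads swing forward as they close: fully open they stand 13 mm farther back than shut.
Start: joints at [-1.236, 0.241, 0.005, 1.335, 0, 1.571], TCP at [0.164, -0.472, 0.231] pointing down, gripper open.
Joint ranges: [-2.72, 2.72], [-1.05, 1.87], [-1.09, 1.28], [-1.99, 2.15], [-1.42, 1.44], [-3.14, 3.14]. Speed limits (rad/s): [2.79, 2.79, 3.14, 3.14, 3.14, 3.14].

### API

Orientations are given as a unit quaternion [x, y, z, w].
In Python, from workcell import monitor, vision, job gives the robot as it stands.
- The arm moves only by the tool move_arm, never from a script. Its argument "moves" is a list that holds one entry, the list of rows, each a list of 5 numbers: the shift along the world's x, y, z in m, then the turn about the world's z in degrees, then the opening in per cent of the stroke, from 0 (shut) to 100 (fully open). In form: [[[x, y, z, turn, gripper], ...]]. A call has 1 to 5 rows; each row is the pose to reach, as a shift and turn from the pose commanded when the call began; what a row does not reach only later rows make up. A row lasts 1/8 s, in which the tool goes at most 62.5 mm and 10.7 degrees, less where a joint would pass 70% of its speed; a pose out of reach is approached as far as the arm can. A call with a gripper value outside its range is refused whole. The fingers move at their own pace and stop on an object; the grip force is fixed at half the most. Time passes only in rows, so rows that repeat a pose let the fingers close. It gives the time, the measured TCP pose, the force, the opening and the grip force at its end, in the units of the state.
- monitor.get_obs(): the state, without advancing time (a new reading comes with each control period).
- vision.camera(name): name is "side" or "top" or "wrist"; returns a dict with "color" (480x640x3 uint8, red, green, blue), "camera_matrix" (3x3 intrinsics, pixels), "eye" and "attitude" of the camera in the world; the wrist camera has in their place "hand_eye" (4x4, takes a point from camera to tool coordinates, whose origin is the TCP and whose axes are the flange's). Camera axes: x right, y up, looking along -z (the intrinsics and any distortion apply to the point x, -y, -z); pixel columns grow to the right and rows downward; lengths in m; the calibration is good to about 2 mm. The wrist camera is an equidistant fisheye: a pixel r from the principal point sees the ray r / f radians off the axis. A picture is of the moment at which its call begins: read the wrist's pose just before it. There is no depth.
- job.job_done(): hands the job in; it is judged then, once.
The state is a dict: "clock": time; "joint_pos": joint angles; "joint_vel": joint speeds; "tau": joint torques, N m; "eef_pos": TCP position; "tool_rot": TCP orientation; "ft_force": force on the tool from outside, world axes, zero at the start; "ft_torque": the same for the moment, N m; "grip_width": finger opening in m; "grasp_force": force on a finger pad.
Only numpy, scipy, OpenCV 4.12 (cv2) and the standard library are available. Lean on these libraries where they do the work, as an engineer would, in place of code of your own. Each camera call takes 0.05 s, during which the arm holds its last target. There are 200 camera calls.

## Working session

There is one attempt and no reset: what is moved stays moved. The work goes in short steps, Python scripts to look and compute and a tool call to move; the robot and the scene stay as the last step left them, time stands still between calls to the robot, and variables do not carry over. Pictures are saved under pics/ and viewed, at most 10 in all, crops included, and the job is handed in when it is done.

Besides the shell and the picture viewer there is one more tool, called as name([rows], argument=value, ...), one row to a line, values as JSON. move_arm: Moves the arm, as the interface text tells. Its arguments: {"type":"object","properties":{"moves":{"type":"array","items":{"type":"array","items":{"type":"array","items":{"type":"number"}}}}},"required":["moves"]}

```bash
mkdir -p pics; ls; python3 - <<'E'
from workcell import monitor, vision
import cv2,numpy as np
o=monitor.get_obs();print(o['eef_pos'],o['tool_rot'],o['clock'],o['grip_width'])
for n in("top","side"):
    c=vision.camera(n);cv2.imwrite(f'pics/{n}0.png',c['color'][:,:,::-1])
    print(n,c['camera_matrix'],c['eye'],c['attitude'],[k for k in c])
    np.savez(f'{n}.npz',**{k:v for k,v in c.items()})
E
```

```text
pics
[ 0.164053   -0.47162741  0.23038071] [ 9.86021318e-01  1.66615663e-01 -1.89763351e-04 -1.06987062e-03] 0.0 0.08526696977495501
top [[617.58228921   0.         319.43754595]
 [  0.         617.58228921 247.47936724]
 [  0.           0.           1.        ]] [ 0.35940288 -0.04114141  0.97364053] [ 0.0704604  -0.07243864 -0.70344552  0.70352852] ['color', 'camera_matrix', 'eye', 'attitude']
side [[596.81700978   0.         322.89425901]
 [  0.         596.81700978 237.11201107]
 [  0.           0.           1.        ]] [ 0.25513232 -0.71648852  0.65759572] [ 0.42090244 -0.08109563 -0.17373261  0.88661244] ['color', 'camera_matrix', 'eye', 'attitude']
```

View pics/top0.png

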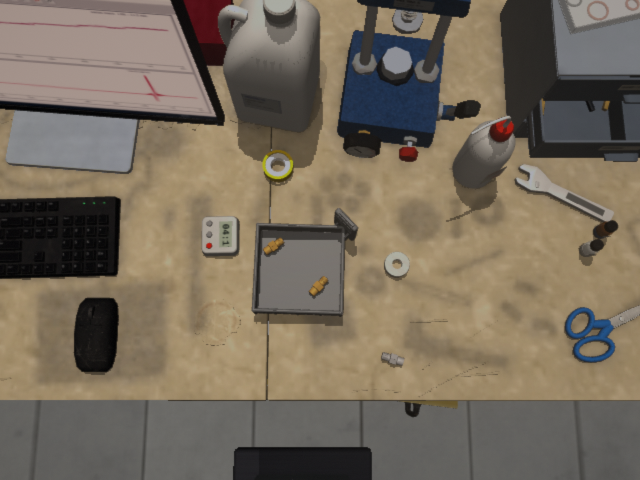

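View pics/side0.png

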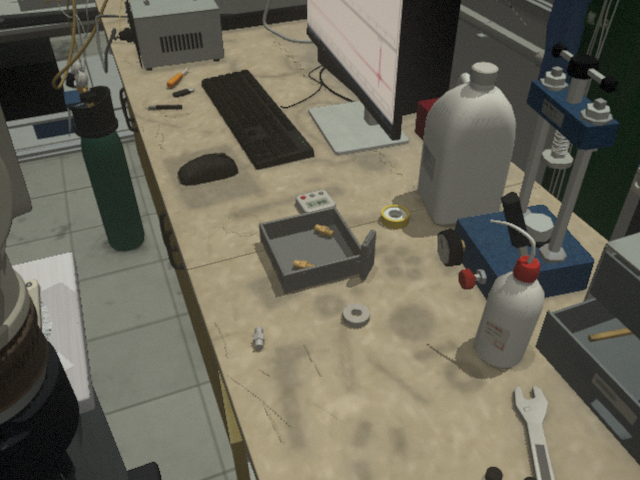

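The top view shows the tray with corners near (256,224), (343,227), (343,314), (253,312) and the grip plate at (346,222). The stray fitting is at (392,359), the ring at (397,265), the tape at (278,166) and the timer at (220,235). Next I measure them in both views.

```bash
cat > h.py <<'E'
import numpy as np,cv2
from scipy.spatial.transform import Rotation as R
def plane(c,uv,z):
    K=c['camera_matrix'];d=np.linalg.solve(K,[uv[0],uv[1],1]);d=R.from_quat(c['attitude']).apply([d[0],-d[1],-d[2]])
    e=c['eye'];return e+d*(z-e[2])/d[2]
def proj(c,p):
    q=R.from_quat(c['attitude']).inv().apply(np.array(p)-c['eye']);return c['camera_matrix'][:2,:2]@(np.array([q[0],-q[1]])/-q[2])+c['camera_matrix'][:2,2]
E
python3 - <<'E'
from h import *
T=dict(np.load('top.npz'));S=dict(np.load('side.npz'))
im=T['color'];hsv=cv2.cvtColor(im,cv2.COLOR_RGB2HSV)
def comps(c,m,x0,x1,y0,y1,z,amin,n):
    k=np.zeros_like(m);k[y0:y1,x0:x1]=m[y0:y1,x0:x1]
    cs,_=cv2.findContours(k,cv2.RETR_EXTERNAL,cv2.CHAIN_APPROX_NONE)
    for q in cs:
        if cv2.contourArea(q)<amin: continue
        r=cv2.minAreaRect(q);b=cv2.boxPoints(r)
        M=cv2.moments(q);u=(M['m10']/M['m00'],M['m01']/M['m00'])
        print(n,np.round(u,1),'A',cv2.contourArea(q),'P',plane(c,u,z).round(4),'rect',np.round(r[0],1),'P',plane(c,r[0],z).round(4))
        for x in b: print('    ',x.round(1),plane(c,x,z).round(4)[:2])
h,s,v=[hsv[:,:,i].astype(int) for i in range(3)]
gray=((s<55)).astype(np.uint8)
print('stray hsv',hsv[359,388],hsv[359,396],'bg',hsv[345,392],'tray',hsv[300,290],hsv[224,300],hsv[222,346])
comps(T,gray,370,415,345,373,.0085,20,'stray')
comps(T,gray,375,420,245,285,.012,20,'ring')
comps(T,(((s<60)&(v<150))).astype(np.uint8),246,370,200,325,.038,500,'tray')
comps(T,((s>110)&(h<30)&(v>100)).astype(np.uint8),262,335,235,305,.0135,20,'fit')
for n,c,(x0,y0,x1,y1),f in(('ta',T,(240,195,420,380),4),('sb',S,(235,190,395,360),4)):
    cv2.imwrite(f'pics/{n}.png',cv2.resize(c['color'][y0:y1,x0:x1,::-1],None,fx=f,fy=f,interpolation=cv2.INTER_CUBIC)[:600*2]) 
a=cv2.resize(T['color'][200:375,245:420,::-1],(400,400));b=cv2.resize(S['color'][195:360,235:400,::-1],(400,400))
cv2.imwrite('pics/both.png',np.hstack([a,b]))
E
```

```text
stray hsv [ 13  29 122] [ 14  27 141] bg [ 19  84 166] tray [ 15  17 118] [ 19  50 113] [19 26 77]
stray [392.6 358.4] A 150.5 P [ 0.3833 -0.1565  0.0085] rect [392.4 358.2] P [ 0.3836 -0.1562  0.0085]
     [380.2 357.6] [ 0.3845 -0.1374]
     [384.6 348.8] [ 0.3979 -0.1444]
     [404.6 358.8] [ 0.3827 -0.1749]
     [400.2 367.6] [ 0.3694 -0.1678]
ring [396.5 263.9] A 471.0 P [ 0.5303 -0.1657  0.012 ] rect [396.5 264. ] P [ 0.5302 -0.1657  0.012 ]
     [384. 252.] [ 0.5495 -0.1464]
     [409. 252.] [ 0.5495 -0.1861]
     [409. 276.] [ 0.511  -0.1849]
     [384. 276.] [ 0.511  -0.1455]
tray [300.5 267. ] A 8274.5 P [ 0.5207 -0.0147  0.038 ] rect [304.6 260.7] P [ 0.5306 -0.0209  0.038 ]
     [251.5 312.9] [0.4504 0.059 ]
     [254.8 205.4] [0.6187 0.0575]
     [357.6 208.6] [ 0.6137 -0.1036]
     [354.3 316.1] [ 0.4456 -0.0965]
fit [317.7 285.4] A 133.5 P [ 0.4958 -0.0412  0.0135] rect [318. 285.] P [ 0.4964 -0.0416  0.0135]
     [307.5 289.5] [ 0.4893 -0.0252]
     [322.5 274.5] [ 0.5131 -0.0487]
     [328.5 280.5] [ 0.5036 -0.0581]
     [313.5 295.5] [ 0.4799 -0.0346]
fit [272.8 245.3] A 123.5 P [0.56   0.0302 0.0135] rect [273. 245.] P [0.5605 0.0299 0.0135]
     [262.5 249.5] [0.5532 0.0464]
     [277.5 234.5] [0.5776 0.023 ]
     [283.5 240.5] [0.5678 0.0133]
     [268.5 255.5] [0.5435 0.0368]
```

View pics/both.png

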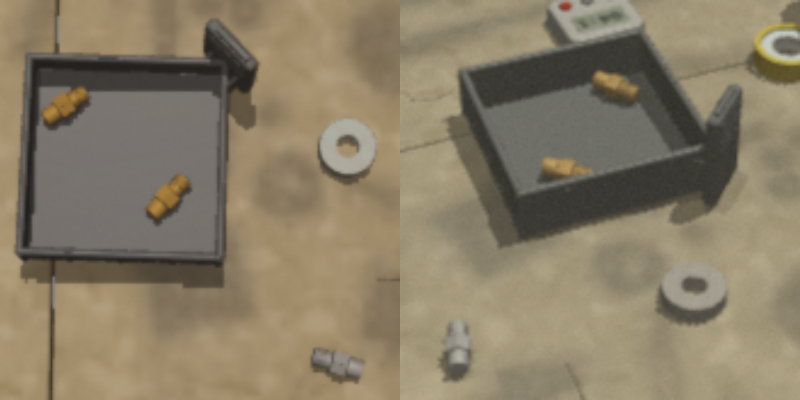

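Crop view (2.286 px per px): tray rim outer corners at (28,55), (226,58), (220,262), (18,258). The top of the plate runs from (210,22) to (255,66). The stray fitting's axis runs from (314,355) to (362,371).

```bash
python3 - <<'E'
from h import *
T=dict(np.load('top.npz'));S=dict(np.load('side.npz'))
g=lambda x,y:(245+x/2.2857,200+y/2.2857)
cs=[(28,55),(226,60),(220,262),(18,258)]
P=np.array([plane(T,g(*c),.038)[:2] for c in cs]);print(P.round(4));
cen=P.mean(0);print('cen',cen,'sides',[np.linalg.norm(P[i]-P[i-1]).round(4) for i in range(4)])
d1=P[1]-P[3];print('diag angle',np.degrees(np.arctan2(d1[1],d1[0])))
for i in range(4):
    e=P[i]-P[i-1];print(np.degrees(np.arctan2(e[1],e[0])).round(1))
a,b=[plane(T,g(*c),.078) for c in((210,22),(255,66))];print('plate top',a,b,(a+b)/2,np.linalg.norm(a-b))
def pca(c,x0,x1,y0,y1,z,sm):
    hs=cv2.cvtColor(c['color'],cv2.COLOR_RGB2HSV)[y0:y1,x0:x1];m=hs[:,:,1]<sm
    n,l,st,ce=cv2.connectedComponentsWithStats(m.astype(np.uint8));k=1+np.argmax(st[1:,4])
    y,x=np.nonzero(l==k);q=np.array([plane(c,(X+x0,Y+y0),z)[:2] for X,Y in zip(x,y)])
    w,V=np.linalg.eigh(np.cov(q.T));print('stray',q.mean(0),np.degrees(np.arctan2(V[1,1],V[0,1])),len(q), 4*np.sqrt(w))
pca(T,370,415,345,373,.0085,45);pca(T,370,415,345,373,.0085,35);pca(S,245,272,322,355,.0085,40);pca(S,245,272,322,355,.0085,30)
# side: plate and tray checks
f=lambda x,y:(235+x*165/400,195+y*165/400)
print('proj cen-corners side', f(462,72),f(522,195)) 
for c in P: u=proj(S,[*c,.038]);print(((u-[235,195])*400/165).round(0))
print('platetop', *[((proj(S,p)-[235,195])*400/165).round(0) for p in (a,b)])
E
```

```text
[[ 0.5887  0.0531]
 [ 0.5852 -0.0819]
 [ 0.4477 -0.0768]
 [ 0.4504  0.057 ]]
cen [ 0.51799709 -0.01214327] sides [np.float64(0.1383), np.float64(0.135), np.float64(0.1376), np.float64(0.1338)]
diag angle -45.8326863395428
-1.6
-91.5
177.9
88.9
plate top [ 0.60118562 -0.06983274  0.078     ] [ 0.5715503  -0.09899539  0.078     ] [ 0.58636796 -0.08441407  0.078     ] 0.04157779178303936
stray [ 0.38328385 -0.15654086] 73.64812722301141 168 [0.01403883 0.03662318]
stray [ 0.38354124 -0.15608967] 73.09538587367419 143 [0.01264846 0.03544638]
stray [ 0.38248244 -0.15478938] 73.20022077394043 186 [0.01448156 0.04404426]
stray [ 0.38297911 -0.15405251] 74.07864344347853 150 [0.01316898 0.04068023]
proj cen-corners side (425.575, 224.7) (450.325, 275.4375)
[242.  32.]
[318. 147.]
[116. 197.]
[56. 74.]
platetop [335.  83.] [313. 121.]
```

move_arm([
  [[0.11, 0.16, -0.03, 27, 70], [0.219, 0.316, -0.08, 54.3, 70], [0.219, 0.316, -0.11, 54.3, 70], [0.219, 0.316, -0.11, 54.3, 70], [0.219, 0.316, -0.11, 54.3, 70]],
])

```text
clock: 0.72
eef_pos: [0.3362, -0.2234, 0.1485]
tool_rot: [0.803, 0.596, 0.0, 0.0]
ft_force: [1.0, 0.4, 0.5]
grip_width: 0.0599
grasp_force: 0.0
```

move_arm([
  [[0.0468, 0.068, -0.04, 0, 60], [0.0468, 0.068, -0.06, 0, 55], [0.0468, 0.068, -0.06, 0, 55], [0.0468, 0.068, -0.06, 0, 55], [0.0468, 0.068, -0.06, 0, 55]],
])

```text
clock: 1.35
eef_pos: [0.3827, -0.1583, 0.0903]
tool_rot: [0.805, 0.593, 0.0, 0.001]
ft_force: [-0.8, -0.0, 1.2]
grip_width: 0.0469
grasp_force: 0.0
```

```bash
python3 - <<'E'
from workcell import monitor, vision
from h import *
o=monitor.get_obs();c=vision.camera('wrist');print(o['eef_pos'],o['tool_rot'],o['grip_width'])
K=c['camera_matrix'];H=c['hand_eye'];print(K,H,c['color'].shape)
cv2.imwrite('pics/w1.png',c['color'][:,:,::-1])
# predicted pixels
Rt=R.from_quat(o['tool_rot'])
def pw(p):
    q=np.linalg.inv(H)@np.r_[Rt.inv().apply(np.array(p)-o['eef_pos']),1];v=np.array([q[0],-q[1],-q[2]])
    th=np.arctan2(np.hypot(*v[:2]),v[2]);return K[:2,2]+K[0,0]*th*v[:2]/np.hypot(*v[:2])
print('stray',pw([.383,-.1555,.0085]),'ends',pw([.383+.017*.284,-.1555+.017*.959,.0085]),pw([.383-.017*.284,-.1555-.017*.959,.0085]))
E
```

```text
[ 0.38273521 -0.15833213  0.09030086] [8.04973522e-01 5.93309707e-01 4.51631948e-04 1.00779224e-03] 0.04689114430481202
[[371.64829954   0.         319.62690143]
 [  0.         371.64829954 235.85419595]
 [  0.           0.           1.        ]] [[ 8.61564131e-04  9.51913104e-01  3.06366938e-01  7.95953730e-02]
 [ 9.99999437e-01 -6.30176835e-04 -8.54171995e-04  9.58525591e-04]
 [-6.20032168e-04  3.06367501e-01 -9.51913110e-01 -1.42510269e-01]
 [ 0.00000000e+00  0.00000000e+00  0.00000000e+00  1.00000000e+00]] (480, 640, 3)
stray [316.60824028 242.68875531] ends [316.22426449 216.91910411] [316.98415993 267.29081354]
```

View pics/w1.png

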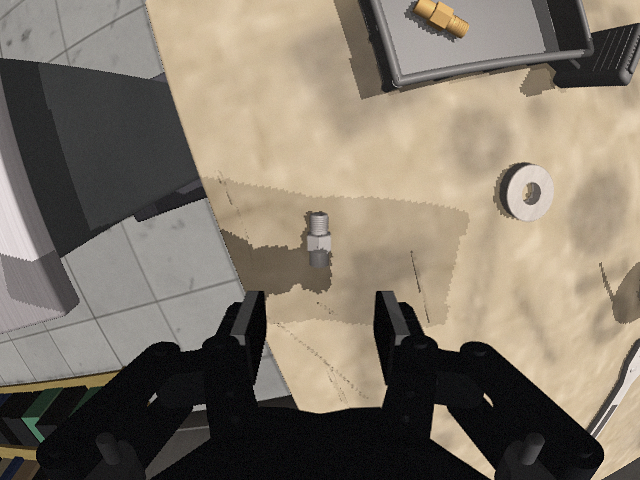

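The fitting shows at (318,239), about 2 mm further along its length than I predicted, and centred between the fingers. Descending.

move_arm([
  [[0.001, 0.002, -0.04, 0, 55], [0.001, 0.002, -0.07, 0, 55], [0.001, 0.002, -0.084, 0, 55], [0.001, 0.002, -0.084, 0, 55]],
])

```text
clock: 1.9
eef_pos: [0.3826, -0.1556, 0.005]
tool_rot: [0.805, 0.593, -0.0, -0.001]
ft_force: [-0.1, -0.5, 0.0]
grip_width: 0.0472
grasp_force: 0.0
```

move_arm([
  [[0.001, 0.002, -0.002, 0, 55], [0.001, 0.002, -0.002, 0, 0], [0.001, 0.002, -0.002, 0, 0], [0.001, 0.002, -0.002, 0, 0], [0.001, 0.002, -0.002, 0, 0]],
])

```text
clock: 2.52
eef_pos: [0.385, -0.1533, 0.004]
tool_rot: [0.804, 0.594, 0.0, 0.001]
ft_force: [-1.1, -0.1, 6.2]
grip_width: 0.0127
grasp_force: 58.7
```

move_arm([
  [[0, 0, 0.06, 0, 0], [0.01, 0.015, 0.09, 0, 0], [0.05, 0.07, 0.095, 0, 0], [0.085, 0.12, 0.095, 0, 0], [0.112, 0.16, 0.09, 0, 0]],
])

```text
clock: 3.15
eef_pos: [0.4982, 0.0088, 0.0941]
tool_rot: [0.804, 0.594, 0.001, 0.001]
ft_force: [-0.0, -1.0, -0.9]
grip_width: 0.0129
grasp_force: 58.8
```

move_arm([
  [[0, 0.0115, -0.02, 0, 0], [0, 0.0115, -0.04, 0, 0], [0, 0.0115, -0.04, 0, 0], [0, 0.0115, -0.04, 0, 0]],
])

```text
clock: 3.65
eef_pos: [0.4967, 0.0183, 0.0538]
tool_rot: [0.804, 0.594, 0.0, 0.0]
ft_force: [-0.3, 0.1, -1.0]
grip_width: 0.0126
grasp_force: 58.8
```

Now down to z = 0.011 and release.

move_arm([
  [[0, 0, -0.025, 0, 0], [0, 0, -0.041, 0, 0], [0, 0, -0.0425, 0, 0], [0, 0, -0.0425, 0, 0]],
])

```text
clock: 4.15
eef_pos: [0.4972, 0.0182, 0.0117]
tool_rot: [0.805, 0.594, 0.001, 0.0]
ft_force: [-0.0, -0.3, 0.2]
grip_width: 0.0126
grasp_force: 58.8
```

move_arm([
  [[0, 0, 0, 0, 30], [0, 0, 0, 0, 30], [0, 0, 0, 0, 30], [0, 0, 0.03, 0, 30], [0, 0, 0.08, 0, 30]],
])

```text
clock: 4.78
eef_pos: [0.4944, 0.0184, 0.0899]
tool_rot: [0.804, 0.594, -0.002, -0.001]
ft_force: [0.6, -0.3, 0.6]
grip_width: 0.0255
grasp_force: 0.0
```

move_arm([
  [[0, 0, 0.04, 10, 40], [0, 0, 0.07, 20, 60], [0.0, -0.0, 0.1, 30, 75], [0, -0.0, 0.1, 40, 75], [0, -0.0, 0.1, 50, 75]],
])

```text
clock: 5.4
eef_pos: [0.4966, 0.0185, 0.1914]
tool_rot: [0.475, 0.88, 0.0, 0.001]
ft_force: [-0.3, 0.3, -0.2]
grip_width: 0.0635
grasp_force: 0.0
```

```bash
python3 - <<'E'
from workcell import monitor, vision
from h import *
o=monitor.get_obs();print(o['eef_pos'],o['tool_rot'],o['clock'])
a=vision.camera('top');b=vision.camera('side');np.savez('top1.npz',**a);np.savez('side1.npz',**b)
cv2.imwrite('pics/v2.png',np.hstack([cv2.resize(a['color'][200:375,245:420,::-1],(400,400)),cv2.resize(b['color'][165:360,235:430,::-1],(400,400))]))
E
```

```text
[0.49657782 0.01848604 0.19141985] [4.75398354e-01 8.79770390e-01 3.44314273e-04 5.89525967e-04] 5.4
```

View pics/v2.png

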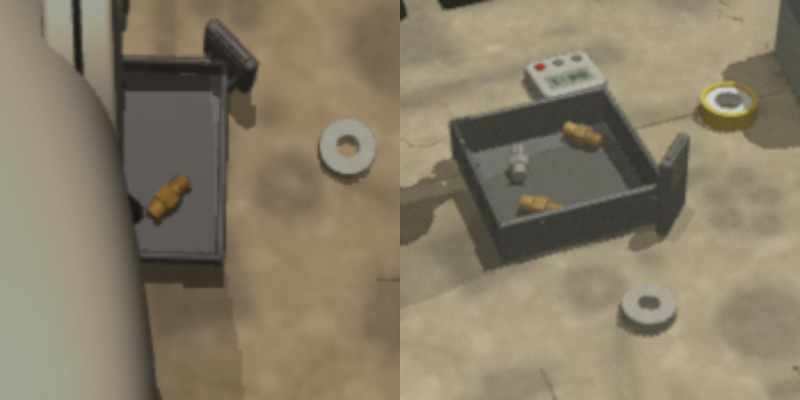

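The stray fitting now lies in the tray, at (517,163) in the right-hand crop, and neither the tray nor the bystanders have moved. Next I go above the grip plate.

move_arm([
  [[0.04, -0.046, -0.02, 5, 75], [0.07, -0.08, -0.04, 10, 75], [0.089, -0.102, -0.06, 10, 75], [0.0893, -0.1025, -0.06, 10, 75], [0.0893, -0.1025, -0.06, 10, 75]],
])

```text
clock: 6.12
eef_pos: [0.5852, -0.0837, 0.1306]
tool_rot: [0.4, 0.916, 0.0, -0.001]
ft_force: [0.1, 0.5, 0.3]
grip_width: 0.0637
grasp_force: 0.0
```

```bash
python3 - <<'E'
from workcell import monitor, vision
from h import *
o=monitor.get_obs();c=vision.camera('wrist');print(o['eef_pos'],o['tool_rot'],o['grip_width'])
K=c['camera_matrix'];H=c['hand_eye'];cv2.imwrite('pics/w2.png',c['color'][:,:,::-1])
Rt=R.from_quat(o['tool_rot'])
def pw(p):
    q=np.linalg.inv(H)@np.r_[Rt.inv().apply(np.array(p)-o['eef_pos']),1];v=np.array([q[0],-q[1],-q[2]])
    th=np.arctan2(np.hypot(*v[:2]),v[2]);return (K[:2,2]+K[0,0]*th*v[:2]/np.hypot(*v[:2])).round(1)
g=np.array([.586,-.084]);d=np.array([.688,-.725]);w=np.array([.725,.688])
for a in(-5,5):
  for b in(-22,22): print(a,b,pw([*(g+a/1e3*d+b/1e3*w),.078]))
E
```

```text
[ 0.58515438 -0.08370431  0.13064051] [ 4.00255965e-01  9.16403219e-01  2.14073242e-05 -5.49842919e-04] 0.06370559779852941
-5 -22 [278.5 255. ]
-5 22 [356.5 254.2]
5 -22 [279.3 271.3]
5 22 [356.1 270.6]
```

View pics/w2.png

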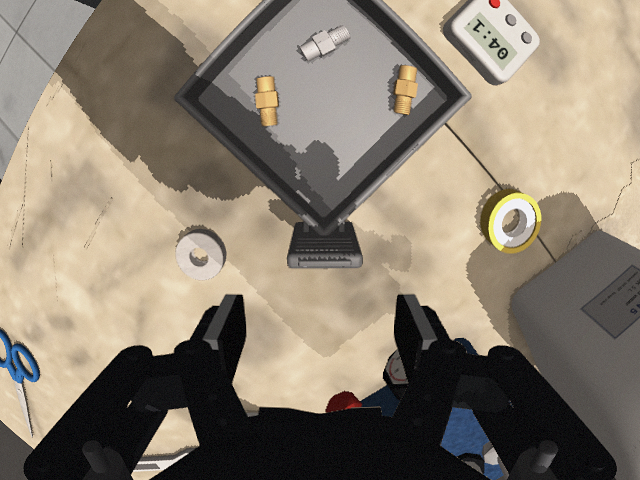

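The plate's top face spans columns 288 to 362 and rows 252 to 268, about 4 mm to the tool's +y side of my prediction. I shift for that and descend.

move_arm([
  [[0.003, 0.0025, -0.04, 0, 75], [0.003, 0.0025, -0.075, 0, 75], [0.003, 0.0025, -0.096, 0, 75], [0.003, 0.0025, -0.096, 0, 75]],
])

```text
clock: 6.68
eef_pos: [0.5871, -0.0803, 0.034]
tool_rot: [0.399, 0.917, -0.0, -0.001]
ft_force: [-0.2, -0.2, 0.3]
grip_width: 0.0641
grasp_force: 0.0
```

move_arm([
  [[0, 0, 0, 0, 0], [0, 0, 0, 0, 0], [0, 0, 0, 0, 0], [0, 0, 0, 0, 0]],
])

```text
clock: 7.18
eef_pos: [0.5899, -0.0816, 0.0369]
tool_rot: [0.4, 0.917, 0.001, 0.002]
ft_force: [-0.9, 1.0, 6.3]
grip_width: 0.0432
grasp_force: 61.6
```

move_arm([
  [[-0.001, 0.001, 0.004, 0, 0], [-0.002, 0.002, 0.008, 0, 0], [-0.003, 0.003, 0.012, 0, 0], [-0.004, 0.004, 0.017, 0, 0]],
])

```text
clock: 7.68
eef_pos: [0.5843, -0.0774, 0.0516]
tool_rot: [0.4, 0.917, -0.0, -0.0]
ft_force: [-0.5, 0.3, -3.1]
grip_width: 0.043
grasp_force: 61.3
```

```bash
python3 - <<'E'
from workcell import monitor, vision
from h import *
print(monitor.get_obs()['eef_pos'])
b=vision.camera('side');np.savez('side2.npz',**b);s=np.load('side1.npz')['color']
f=lambda c:cv2.resize(c[165:345,225:405,::-1],(400,400))
cv2.imwrite('pics/v3.png',np.hstack([f(s),f(b['color'])]))
E
```

```text
[ 0.5842626  -0.07742705  0.05159149]
```

View pics/v3.png

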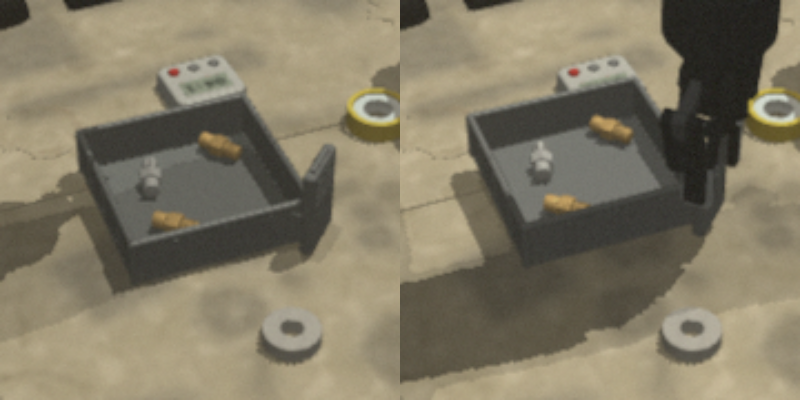

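The tray came up level: the near corner only moved from (132,272) to (124,262), so pad friction is stopping the pivot. I'll see whether setting the opening target close to the plate width eases the grip.

move_arm([
  [[0, 0, 0, 0, 48], [0, 0, 0, 0, 48], [0, 0, 0, 0, 49], [0, 0, 0, 0, 49]],
])

```text
clock: 8.22
eef_pos: [0.5846, -0.0776, 0.0516]
tool_rot: [0.4, 0.917, -0.0, -0.0]
ft_force: [-0.4, 0.4, -4.4]
grip_width: 0.0431
grasp_force: 61.3
```

move_arm([
  [[0, 0, 0, 0, 49.5], [0, 0, 0, 0, 49.5], [0, 0, 0, 0, 49.5]],
])

```text
clock: 8.6
eef_pos: [0.5847, -0.0775, 0.0517]
tool_rot: [0.4, 0.917, -0.0, 0.0]
ft_force: [-0.3, 0.4, -4.3]
grip_width: 0.0432
grasp_force: 61.3
```

move_arm([
  [[0, 0, 0, 0, 50.2], [0, 0, 0, 0, 50.2]],
])

```text
clock: 8.85
eef_pos: [0.5846, -0.0775, 0.0517]
tool_rot: [0.4, 0.917, 0.0, -0.0]
ft_force: [-1.2, 0.4, -3.8]
grip_width: 0.0432
grasp_force: 61.3
```

move_arm([
  [[0, 0, 0, 0, 50.5], [0, 0, 0, 0, 50.5]],
])

```text
clock: 9.1
eef_pos: [0.5846, -0.0775, 0.0517]
tool_rot: [0.4, 0.917, -0.0, -0.0]
ft_force: [0.5, -0.8, -3.3]
grip_width: 0.043
grasp_force: 49.9
```

move_arm([
  [[0, 0, 0, 0, 50.8], [0, 0, 0, 0, 50.8]],
])

```text
clock: 9.35
eef_pos: [0.5846, -0.0775, 0.0517]
tool_rot: [0.4, 0.917, -0.0, -0.0]
ft_force: [0.7, -0.2, -4.0]
grip_width: 0.0438
grasp_force: 35.3
```

The grip eases in proportion to the opening target, so I continue.

move_arm([
  [[0, 0, 0, 0, 51.1], [0, 0, 0, 0, 51.1], [0, 0, 0, 0, 51.1]],
])

```text
clock: 9.72
eef_pos: [0.5846, -0.0775, 0.0518]
tool_rot: [0.4, 0.917, 0.0, -0.0]
ft_force: [-0.4, 0.1, -2.9]
grip_width: 0.0436
grasp_force: 20.6
```

move_arm([
  [[0, 0, 0, 0, 51.25], [0, 0, 0, 0, 51.25], [0, 0, 0, 0, 51.25]],
])

```text
clock: 10.1
eef_pos: [0.5846, -0.0775, 0.0517]
tool_rot: [0.4, 0.917, 0.0, -0.0]
ft_force: [-0.2, 0.6, -3.0]
grip_width: 0.0439
grasp_force: 13.2
```

```bash
cat > trk.py <<'E'
from workcell import monitor, vision
from h import *
b=vision.camera('side');o=monitor.get_obs();print(o['clock'],o['ft_force'].round(1) if hasattr(o['ft_force'],'round') else o['ft_force'],o['grasp_force'])
g=lambda c:cv2.cvtColor(c,cv2.COLOR_RGB2GRAY)
f=lambda x,y:(225+x*.45,165+y*.45)
pts=np.float32([f(80,131),f(132,248),f(242,98),f(150,178),f(175,222),f(220,147)]).reshape(-1,1,2)
names=['lowcorner','nearcorner','farcorner','stray','b','a']
for n in('side1.npz','side2.npz'):
    s=np.load(n)['color'] 
    if n=='side1.npz': p2,st,_=cv2.calcOpticalFlowPyrLK(g(s),g(np.load('side2.npz')['color']),pts,None,winSize=(15,15)); print('to side2',dict(zip(names,(p2-pts)[:,0].round(1).tolist())))
p3,st,_=cv2.calcOpticalFlowPyrLK(g(np.load('side2.npz')['color']),g(b['color']),p2,None,winSize=(15,15))
print('now',dict(zip(names,(p3-pts)[:,0].round(1).tolist())))
np.savez('side_now.npz',**b)
E
python3 trk.py
```

```text
10.15 [-0.4  0.2 -2.4] 13.222573399543762
to side2 {'lowcorner': [-4.0, -6.199999809265137], 'nearcorner': [-3.299999952316284, -10.300000190734863], 'farcorner': [123.30000305175781, -227.10000610351562], 'stray': [-4.0, -7.099999904632568], 'b': [-10.800000190734863, -9.699999809265137], 'a': [45.599998474121094, -130.60000610351562]}
now {'lowcorner': [-1.0, 0.10000000149011612], 'nearcorner': [-1.399999976158142, -7.199999809265137], 'farcorner': [123.30000305175781, -227.10000610351562], 'stray': [-0.800000011920929, -2.4000000953674316], 'b': [-8.199999809265137, -6.099999904632568], 'a': [45.79999923706055, -130.60000610351562]}
```

With about 13 N of grip the low corner has dropped back to the worktop, so the plate pivots in the pads. Continuing along the arc.

move_arm([
  [[-0.001, 0.001, 0.004, 0, 51.2], [-0.002, 0.002, 0.008, 0, 51.2], [-0.0035, 0.0035, 0.012, 0, 51.2], [-0.005, 0.005, 0.0163, 0, 51.2], [-0.005, 0.005, 0.0163, 0, 51.2]],
])

```text
clock: 10.78
eef_pos: [0.5799, -0.0724, 0.0686]
tool_rot: [0.399, 0.917, 0.0, 0.0]
ft_force: [0.5, 0.4, -2.3]
grip_width: 0.0441
grasp_force: 13.1
```

move_arm([
  [[-0.0025, 0.0027, 0.007, 0, 51.2], [-0.0057, 0.006, 0.0155, 0, 51.2], [-0.009, 0.0095, 0.0225, 0, 51.2], [-0.0124, 0.0131, 0.03, 0, 51.2], [-0.0124, 0.0131, 0.03, 0, 51.2]],
])

```text
clock: 11.4
eef_pos: [0.5675, -0.0591, 0.099]
tool_rot: [0.399, 0.917, 0.0, 0.001]
ft_force: [-0.1, -0.9, -1.8]
grip_width: 0.0441
grasp_force: 12.8
```

```bash
python3 trk.py; python3 -c "
from h import *
c=np.load('side_now.npz')['color'];cv2.imwrite('pics/v4.png',cv2.resize(c[150:330,210:450,::-1],(800,600)))"
```

```text
11.45 [ 0.5 -0.1 -0.9] 12.813137769699097
to side2 {'lowcorner': [-4.0, -6.199999809265137], 'nearcorner': [-3.299999952316284, -10.300000190734863], 'farcorner': [123.30000305175781, -227.10000610351562], 'stray': [-4.0, -7.099999904632568], 'b': [-10.800000190734863, -9.699999809265137], 'a': [45.599998474121094, -130.60000610351562]}
now {'lowcorner': [-4.099999904632568, -0.8999999761581421], 'nearcorner': [-10.5, -22.100000381469727], 'farcorner': [123.0999984741211, -227.1999969482422], 'stray': [19.899999618530273, -13.600000381469727], 'b': [17.100000381469727, -35.599998474121094], 'a': [56.79999923706055, -161.10000610351562]}
```

View pics/v4.png

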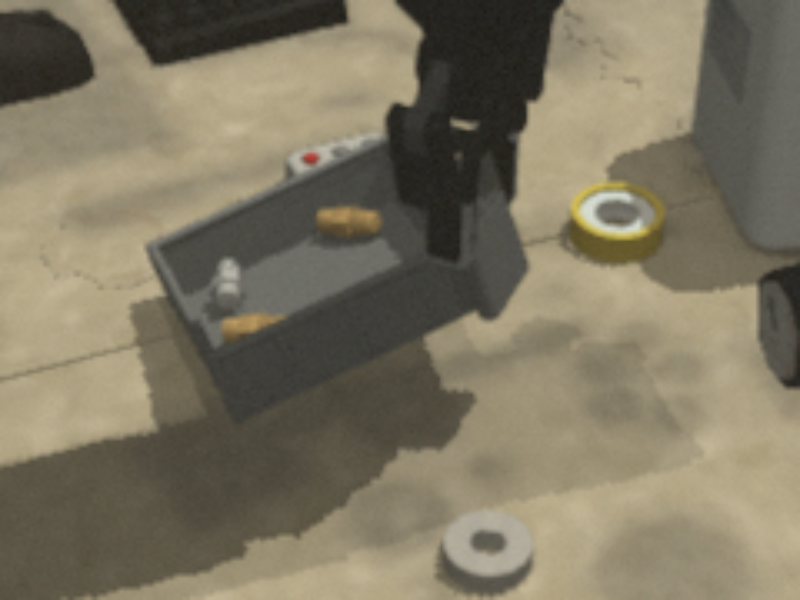

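The tray leans about 20 degrees, pivoting on its low corner, and the fittings are sliding. On to 35 degrees.

move_arm([
  [[-0.0035, 0.0037, 0.007, 0, 51.2], [-0.0076, 0.008, 0.014, 0, 51.2], [-0.0115, 0.012, 0.02, 0, 51.2], [-0.016, 0.0168, 0.0267, 0, 51.2], [-0.016, 0.0168, 0.0267, 0, 51.2]],
])

```text
clock: 12.08
eef_pos: [0.5513, -0.0421, 0.1255]
tool_rot: [0.399, 0.917, 0.0, 0.0]
ft_force: [0.1, 0.8, -2.4]
grip_width: 0.0434
grasp_force: 12.2
```

move_arm([
  [[-0.003, 0.003, 0.004, 0, 51.2], [-0.006, 0.0063, 0.008, 0, 51.2], [-0.0091, 0.0097, 0.0118, 0, 51.2], [-0.0091, 0.0097, 0.0118, 0, 51], [-0.0091, 0.0097, 0.0118, 0, 50.5]],
])

```text
clock: 12.7
eef_pos: [0.5421, -0.0328, 0.1365]
tool_rot: [0.4, 0.917, 0.0, -0.0]
ft_force: [0.1, 0.8, -3.0]
grip_width: 0.0436
grasp_force: 25.1
```

```bash
python3 trk.py|head -1; python3 -c "
from h import *
from workcell import vision
t=vision.camera('wrist')['color']
c=np.load('side_now.npz')['color'];cv2.imwrite('pics/v5.png',np.hstack([cv2.resize(c[150:330,210:390,::-1],(400,400),interpolation=cv2.INTER_CUBIC),cv2.resize(t[0:300,150:450,::-1],(400,400))]))"
```

```text
12.75 [ 0.6 -0.5 -1.2] 25.150947868824005
```

View pics/v5.png

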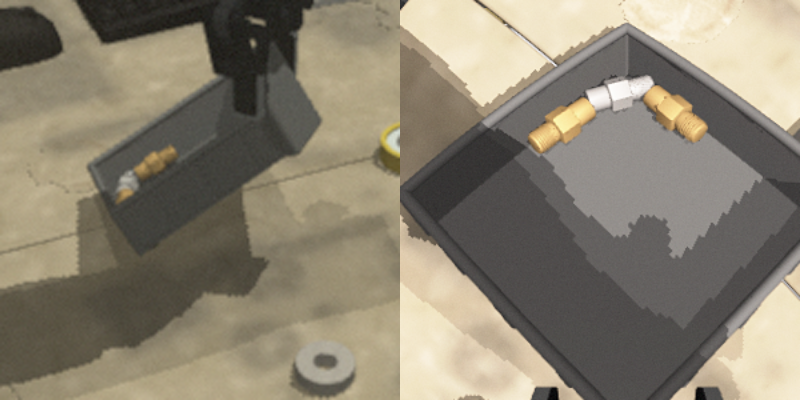

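All three fittings have gathered at the low corner: crop centres are (563,124), (618,95) and (674,112). I check their distances from the corner.

```bash
cat > dist.py <<'E'
from workcell import monitor, vision
from h import *
import sys
pts=eval(sys.argv[1])
o=monitor.get_obs();c=vision.camera('wrist');K=c['camera_matrix'];H=c['hand_eye'];Rt=R.from_quat(o['tool_rot'])
g=np.array(o['eef_pos'])+[0,0,.0225]
th=np.arcsin((g[2]-.002)/.203)-np.radians(16.0);print('tilt',np.degrees(th),o['clock'],o['grasp_force'])
ax=np.array([.725,.688,0])  # across the diagonal
for sgn in(1,-1):
    Q=R.from_rotvec(sgn*th*ax)*R.from_euler('z',-91.5,degrees=True)
    if Q.apply([0,0,1])@[.688,-.725,0]<0: break
w=lambda p:g+Q.apply(np.array(p)-[.07,.07,.058])
def pw(p):
    q=np.linalg.inv(H)@np.r_[Rt.inv().apply(np.array(p)-o['eef_pos']),1];v=np.array([q[0],-q[1],-q[2]])
    t=np.arctan2(np.hypot(*v[:2]),v[2]);return K[:2,2]+K[0,0]*t*v[:2]/np.hypot(*v[:2])
crop=lambda u:(np.array([(u[0]-150)/.75+400,u[1]/.75])).round(0)
for n,p in dict(corner=(-.065,-.065,.005),rimouter=(-.068,-.068,.038),plus=(.068,-.068,.038),minus=(-.068,.068,.038),low=(-.068,-.068,.002)).items(): print(n,crop(pw(w(p))),w(p).round(3))
from scipy.optimize import fsolve
for x,y in pts:
    u=np.array([150+(x-400)*.75,y*.75])
    s=fsolve(lambda a:pw(w([a[0],a[1],.0135]))-u,[-.04,-.04]);print((x,y),s.round(4),np.hypot(*(s+.065)).round(4))
E
python3 dist.py "[(563,124),(618,95),(674,112)]"
```

```text
tilt 34.63200386724728 12.8 25.146494507789612
corner [621.  72.] [0.455 0.059 0.007]
rimouter [620.  21.] [0.439 0.075 0.032]
plus [390. 193.] [ 0.424 -0.048  0.086]
minus [853. 188.] [0.564 0.084 0.086]
low [621.  70.] [0.453 0.061 0.002]
(563, 124) [-0.0151 -0.0541] 0.0511
(618, 95) [-0.0464 -0.0483] 0.025
(674, 112) [-0.0575 -0.0212] 0.0445
```

All three are within 65 mm of the corner (51, 25 and 45 mm). I let things settle and firm up the grip.

move_arm([
  [[0, 0, 0, 0, 50], [0, 0, 0, 0, 50], [0, 0, 0, 0, 50], [0, 0, 0, 0, 50], [0, 0, 0, 0, 50]],
])

```text
clock: 13.48
eef_pos: [0.5421, -0.0329, 0.1365]
tool_rot: [0.4, 0.917, 0.0, -0.0]
ft_force: [0.1, 0.2, -2.3]
grip_width: 0.0435
grasp_force: 37.3
```

move_arm([
  [[0, 0, 0, 0, 50], [0, 0, 0, 0, 50], [0, 0, 0, 0, 50], [0, 0, 0, 0, 50], [0, 0, 0, 0, 50]],
])

```text
clock: 14.1
eef_pos: [0.5422, -0.0329, 0.1365]
tool_rot: [0.4, 0.917, 0.0, 0.0]
ft_force: [-0.4, 0.6, -2.2]
grip_width: 0.0434
grasp_force: 37.3
```

```bash
python3 - <<'E'
from workcell import vision
from h import *
im=vision.camera('wrist')['color'];h=cv2.cvtColor(im,cv2.COLOR_RGB2HSV)
m=((h[:,:,1]>110)&(h[:,:,0]<30)&(h[:,:,2]>90)).astype(np.uint8);m[130:]=0;m[:,:200]=0;m[:,420:]=0
n,l,s,c=cv2.connectedComponentsWithStats(m)
for i in range(1,n):
    if s[i,4]>80: print(s[i,4],((c[i][0]-150)/.75+400).round(),(c[i][1]/.75).round())
E
python3 dist.py "[(563,124),(674,112)]"|head -1
```

```text
790 675.0 113.0
645 558.0 127.0
tilt 34.660036192998575 14.15 37.34220206737518
```

```bash
python3 -c "
from workcell import job
print(job.job_done())"
```

```text
the job is handed in; nothing more can be done
None
```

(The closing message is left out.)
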